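Tip capped tubes from a transfer chute into a narrow collecting jar

TASK

Two capped tubes lie loose in the steel transfer chute. Carry the chute level to the collecting jar and rest the underside of its open end lightly on the jar's rim, with the lip over the mouth and both tubes still in the chute; then tilt it so that both tubes slide out into the jar, without touching the tubes with the fingers. Lay the empty chute flat on the worktop again and leave the jar standing upright where it stood, neither struck hard nor tipped, and the brown bottle where it is.

Things in the scene. Friction and masses are not known exactly. Their poses are not given: they have to be found in the camera images.
- chute: Open steel trough, 190 long (its x), 31 wide outside, 26 inside, 44 high, sheet 2.5 thick, 0.22 kg; open along the top. Origin: centre of its underside, z up. Its -x end (nose) is open, its +x end closed by a wall. Lies flat, open end roughly towards the robot. Both tubes lie along it, one on the other, and begin to slide at some 12 to 20 degrees of nose-down tilt.
- chute_grip (a point): Point half-way up the chute (22 above its underside) on its middle line, 10 from its origin towards the closed end, midway between two black rubber grip cheeks, one on each side wall (60 long, from 7 to 37 above the underside, 35 mm over their outer faces). The tubes lie between the walls here and do not reach above them.
- chute_lip (a point): Middle of the bottom edge of the chute's open end (at x = -95 of the chute, y = 0, z = 0); axes as the chute's.
- jar: White straight-sided round jar, open at the top, 120 high, 68 outside and 60 inside diameter (wall 4), inner floor 16 above its underside, on a grey round foot 92 across and 12 high; 0.6 kg, standing loose on the worktop. Origin at the centre of its underside, z up.
- jar_mouth (a point): Centre of the jar's mouth, level with its rim, 120 above its underside.
- tube_low_mid (a point): Middle of the lower tube: clear plastic conical tube with blue screw cap, 114 long, 16 across the body, 22 across the cap, 25 g. Point half-way along its axis (the point's z axis, towards the cap). Its cap is towards the open end of the chute.
- tube_top_mid (a point): Middle of the upper tube, the same kind as the lower; its cap is towards the closed end of the chute. Point half-way along its axis (the point's z axis, towards the cap).
- amber: Bystander: brown bottle with black cap, 44 diameter, 95 high, loose beside the work behind the jar. Origin at the centre of its underside.
- shield_corner (a point): Nearest corner (front right, lowest) of a large clear fixed acrylic splash shield that hangs over the left of the worktop. From here its front edge runs left and away from the robot (60 degrees left of straight ahead) at this height, and its right edge runs away from the robot, 30 degrees to the right of straight ahead, rising 23 degrees. Keep wrist and arm out from under and off it: swing across close to the base.
Things that resemble listed ones, but are neither listed nor needed, are in the scene too. What is shaped like the jar but blue is not meant.

How it is judged:
On the way, in this order (a step that is already met when the one before it is completed fails the run):
1. the chute, still within 12 degrees of level and with both tubes in it, rests on the jar's rim with its lip over the mouth (contact force between chute and jar above 0.3 N and horizontal distance between chute_lip and jar_mouth below 0.03 m and z of chute_lip in the frame of jar_mouth above -0.012 m and angle between chute's own z axis and vertical below 0.21 rad and distance between each of tube_low_mid, tube_top_mid and chute_grip below 0.06 m), for 0.2 s.
2. both tubes have slid into the jar (horizontal distance between each of tube_low_mid, tube_top_mid and jar_mouth below 0.03 m and z of each of tube_low_mid, tube_top_mid in the frame of jar_mouth below -0.02 m), for 0.2 s.
At the end, for the whole second after the job is handed in: Both tubes are in the jar (their middles within 30 mm of its axis and at least 20 mm below the rim); the jar stands upright (within 4.5 degrees) within 35 mm of where it stood; the chute lies flat on the worktop (within 3.5 degrees, its underside within 8 mm of the top), at rest and released (all of step 2 and angle between jar's own z axis and vertical below 0.08 rad and distance of jar from where it was at the start of the episode below 0.035 m and angle between chute's own z axis and vertical below 0.06 rad and height (world z) of chute between -0.01 and 0.008 m and linear speed of each of chute, jar below 0.02 m/s); the robot touches nothing.
It fails at once if the fingers touch a tube (contact force between the fingers and tube_low above 1 N or contact force between the fingers and tube_top above 1 N).
It fails at once if the jar is tipped by more than 15 degrees (angle between jar's own z axis and vertical above 0.26 rad).
It fails at once if the chute presses or strikes the jar with more than 25 N (contact force between chute and jar above 25 N).
It fails at once if the brown bottle is moved by more than 30 mm (distance of amber from where it was at the start of the episode above 0.03 m).
It also fails if it takes over 56 s, if anything falls off the work surface, if the arm or the gripper's body presses on something with over 40 N, if the wrist force passes 120 N, or if a joint passes its speed limit or range.

ROBOT

A 6-joint arm with a two-finger parallel gripper is mounted at the origin on a cart in front of the work surface, level with it; the furniture and walls round the work are solid. World frame = base frame: x ahead of the robot, y to its left, z up, the work surface at z = 0. Lengths are in m, angles in rad, forces in N, time in s.
With the tool pointing down it reaches from about 0.35 to 0.775 m from the base axis. Payload 7.3 kg.
Tool frame: the origin (TCP) lies at the very end of the fingers, on their centre line; the grasp point (between the pads) lies bot.tcp_to_grasp behind it (bot.tcp_to_grasp is the distance from the TCP to the grasp point, in m); z points along the fingers, y is the line along which they close (so a half turn about z gives the same grasp; the last joint's range is limited). The gripper opens to 92 mm and grips with 3 to 60 N. Pads are 19 mm wide; open, the fingers measure 130 mm over their backs; the gripper's body (75 mm by 190 mm) begins 47 mm behind the grasp point.
Start: joints at [0.961, 0.342, 1.524, -0, 1.275, -0.146], TCP at [0.235, 0.47, 0.227] pointing down, gripper open.
Joint ranges: [-2.53, 2.53], [-0.77, 2.02], [0.04, 2.7], [-1, 4.14], [0.28, 2.66], [-3.11, 3.11]. Speed limits (rad/s): [2.57, 2.57, 3.14, 3.14, 3.14, 3.14].

INTERFACE

Orientations are given as a unit quaternion [w, x, y, z].
In Python, from workcell import bot gives the robot as it stands.
- The arm moves only by the shell command python3 -m jog 'ROWS' [FORCE]. ROWS is JSON, a list of rows, each a list of 7 numbers: the shift along the tool's x, y, z in mm, then the turn, a rotation vector about the tool's x, y, z in degrees, then the gripper's target within -1 to 1 (fully open at 1, half-way at 0, shut at -1). In form: [[dx, dy, dz, wx, wy, wz, grip], ...]. A call has exactly 8 rows; each row is the pose to reach, as a shift and turn from the pose commanded when the call began, along the tool's axes at that moment; what a row does not reach only later rows make up. A row lasts 1/12 s, in which the tool goes at most 41.7 mm and 7.16 degrees, less where a joint would pass 70% of its speed; a pose out of reach is approached as far as the arm can. A call with a gripper value outside its range is refused whole. The fingers move at their own pace and stop on an object; FORCE is the grip in N (left out, the last holds). Time passes only in rows, so rows that repeat a pose let the fingers close, or fill a call up. It gives the time, the measured TCP pose, the force, the opening and the grip force at its end, in the units of the state.
- bot.sense(): the state, without advancing time (a new reading comes with each control period).
- bot.grab_frame(name): name is "scene" or "side" or "wrist"; returns the picture (480x640x3 uint8, red, green, blue); there is no depth.
- bot.calibration(name): a dict with "fx", "fy", "cx", "cy" (pixels), "extrinsics" (4x4, takes a point from world to camera coordinates). Camera axes: x right, y up, looking along -z (the intrinsics and any distortion apply to the point x, -y, -z); pixel columns grow to the right and rows downward; lengths in m; the calibration is good to about 2 mm. A picture is of the moment at which its call begins: read the wrist's pose just before it. calibration takes no time and is no camera call; for the wrist camera it gives the pose at the moment of the call.
- bot.sign_off(): hands the job in; it is judged then, once.
The state is a dict: "time": time; "joints": joint angles; "qvel": joint speeds; "effort": joint torques, N m; "position": TCP position; "orientation": TCP orientation; "force": force on the tool from outside, world axes, zero at the start; "ft_torque": the same for the moment, N m; "gripper_width": opening from 0.0 (shut) to 1.0 (fully open); "grip_force": force on a finger pad.
Only numpy, scipy, OpenCV 4.12 (cv2) and the standard library are available. Lean on these libraries where they do the work, as an engineer would, in place of code of your own. Each camera call takes 0.05 s, during which the arm holds its last target. There are 200 camera calls.

## Working session

There is one attempt and no reset: what is moved stays moved. The work goes in short steps, Python scripts to look and compute and a shell command to move; the robot and the scene stay as the last step left them, time stands still between calls to the robot, and variables do not carry over. Pictures are saved under pics/ and viewed, at most 10 in all, crops included, and the job is handed in when it is done.

```bash
mkdir -p pics; ls; python3 - <<'E'
from workcell import bot
import cv2
for n in ("scene","side"):
    cv2.imwrite(f"pics/{n}0.png",bot.grab_frame(n)[:,:,::-1])
    c=bot.calibration(n);print(n,c)
print(bot.sense(),bot.tcp_to_grasp)
E
```

```text
pics
scene {'fx': 502.8328083820355, 'fy': 502.8328083820355, 'cx': 319.7941613239792, 'cy': 240.85670101592683, 'extrinsics': array([[ 0.78165116, -0.62347628, -0.01728571, -0.5018753 ],
       [ 0.46428382,  0.56311863,  0.6836212 , -0.31813605],
       [-0.41648769, -0.54237878,  0.72963228, -1.14745609],
       [ 0.        ,  0.        ,  0.        ,  1.        ]])}
side {'fx': 460.4711438296905, 'fy': 460.4711438296905, 'cx': 319.31571670260115, 'cy': 244.8519169760536, 'extrinsics': array([[ 0.99988573, -0.01275464,  0.00811406, -0.52966283],
       [-0.00182864,  0.4307618 ,  0.90246381, -0.15966205],
       [-0.01500583, -0.90237553,  0.43068925, -1.47781115],
       [ 0.        ,  0.        ,  0.        ,  1.        ]])}
{'time': 0.1, 'joints': array([ 9.60971758e-01,  3.42671087e-01,  1.52489123e+00,  6.27350235e-06,
        1.27537931e+00, -1.45988649e-01]), 'qvel': array([ 0.00083667, -0.0023976 , -0.00139859, -0.00044468, -0.00114413,
       -0.00157453]), 'effort': array([ 1.62919729e-03, -4.32005239e+01, -2.44695300e+01,  7.17996061e-02,
        5.25537122e-02, -6.09946278e-05]), 'position': array([0.23465037, 0.46925982, 0.22611565]), 'orientation': array([-2.51657442e-04,  2.29845395e-01,  9.73226921e-01, -6.25786662e-04]), 'force': array([-8.19008285e-04, -1.50265260e-01, -8.79435151e-01]), 'ft_torque': array([ 0.01782275,  0.01822245, -0.00424043]), 'grip_force': 0.0, 'gripper_width': 1.000174123693918} 0.0188
```

View pics/scene0.png

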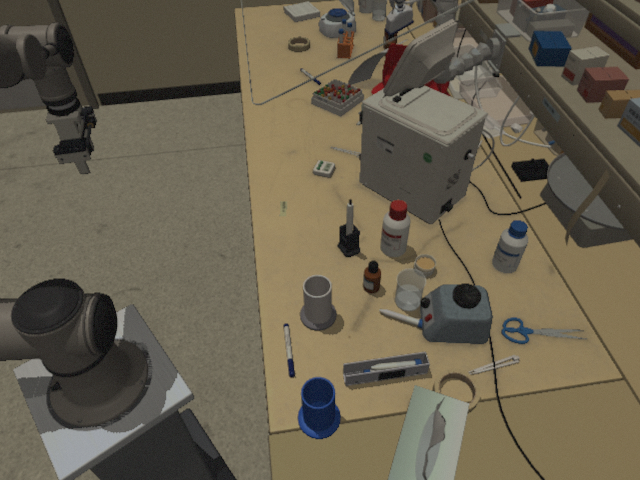

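View pics/side0.png

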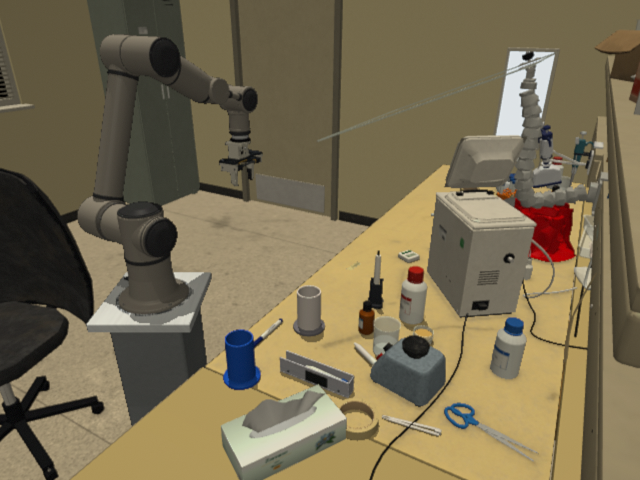

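The scene view shows the white jar at (317,302) with the blue jar-shaped decoy at (319,405). The chute is at (387,368) and could only be mistaken for the tissue box (430,440) or the tape ring (457,390). The brown bottle is at (372,278) with the red-capped white bottle behind it (395,230), and the shield corner is near (250,103). In the side view the white jar is at (309,310), the chute at (317,375), the bottle at (367,318) and the shield corner at (318,140). I choose the white jar on the grey foot and the steel trough, and will check them in one close crop.

```bash
python3 - <<'E'
import cv2,numpy as np
a=cv2.imread("pics/scene0.png")[265:395,290:440]; b=cv2.imread("pics/side0.png")[280:410,265:415]
a=cv2.resize(a,(400*1,347),interpolation=cv2.INTER_CUBIC);b=cv2.resize(b,(400,347),interpolation=cv2.INTER_CUBIC)
cv2.imwrite("pics/crop0.png",np.hstack([a,b]))
E
cat > h.py <<'E'
import numpy as np, cv2
from workcell import bot
from scipy.spatial.transform import Rotation as R
def rot(q): return R.from_quat([q[1],q[2],q[3],q[0]])
def ray(c,u,v):
    E=c["extrinsics"];d=np.array([(u-c["cx"])/c["fx"],-(v-c["cy"])/c["fy"],-1.])
    return -E[:3,:3].T@E[:3,3], E[:3,:3].T@d
def plane(c,u,v,z):
    o,d=ray(c,u,v);return o+d*(z-o[2])/d[2]
def tri(cs,ps):
    A=np.zeros((3,3));b=np.zeros(3);L=[]
    for c,p in zip(cs,ps):
        o,d=ray(c,*p);d=d/np.linalg.norm(d);P=np.eye(3)-np.outer(d,d);A+=P;b+=P@o;L.append((P,o))
    x=np.linalg.solve(A,b);return x,[round(float(np.linalg.norm(P@(x-o)))*1000,1) for P,o in L]
def proj(c,X):
    E=c["extrinsics"];p=E[:3,:3]@X+E[:3,3];return c["cx"]+c["fx"]*p[0]/-p[2], c["cy"]-c["fy"]*p[1]/-p[2]
E
```

```text
(no output)
```

View pics/crop0.png

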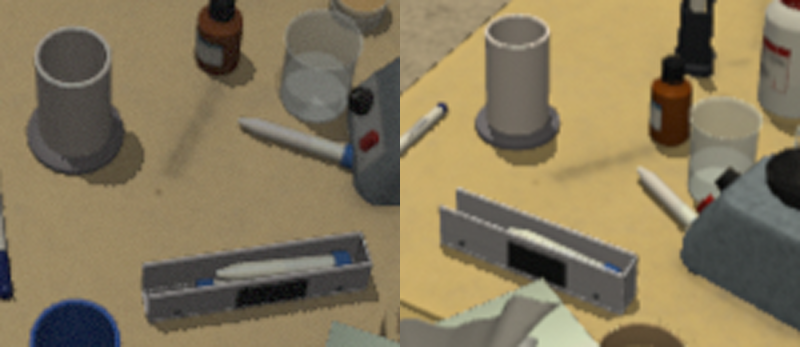

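The crop shows the white jar with its rim centre near scene (317.6,286.4) and side (309,292). The chute holds both tubes and its open end is on the left; the top of its near wall runs from scene (345,374) to (429,363).

```bash
python3 - <<'E'
from h import *
s=bot.calibration("scene");d=bot.calibration("side")
S=lambda u,v:(290+u/2.6667,265+v/2.6667); D=lambda u,v:(265+(u-400)/2.6667,280+v/2.6667)
print("rim",tri([s,d],[S(73.5,57),D(518,32)]),plane(s,*S(73.5,57),.12),plane(d,*D(518,32),.12))
print("foot",plane(s,*S(76,133),.012),plane(d,*D(517,121),.012))
for n,p,q,z in (("nearnose top",(147,290),(441,208),.044),("farnose top",(143,264),(457,190),.044),("nearclosed top",(370,262),(634,263),.044),("farclosed top",(363,236),(637,246),.044),("nearnose bot",(150,316),(443,245),0),("nearclosed bot",(371,287),(630,311),0)):
    print(n,plane(s,*S(*p),z).round(4),plane(d,*D(*q),z).round(4))
print("amber",plane(s,*S(218,66),0).round(3),plane(d,*D(670,140),0).round(3))
print("shield",tri([s,d],[(250,103),(318,140)]))
for n in("scene","side"):
    print(n,(proj(bot.calibration(n),bot.sense()["position"])))
print(rot(bot.sense()["orientation"]).as_matrix().round(3))
E
```

```text
rim (array([ 0.49829488, -0.17536415,  0.11643009]), [0.4, 0.4]) [ 0.49617511 -0.17790573  0.12      ] [ 0.49866575 -0.18065355  0.12      ]
foot [ 0.49320062 -0.18182798  0.012     ] [ 0.49748899 -0.18534057  0.012     ]
nearnose top [ 0.4285 -0.3579  0.044 ] [ 0.4287 -0.3668  0.044 ]
farnose top [ 0.4413 -0.3377  0.044 ] [ 0.4422 -0.3408  0.044 ]
nearclosed top [ 0.5887 -0.4552  0.044 ] [ 0.6015 -0.4407  0.044 ]
farclosed top [ 0.6022 -0.4346  0.044 ] [ 0.6058 -0.419   0.044 ]
nearnose bot [ 0.4309 -0.3603  0.    ] [ 0.4294 -0.3663  0.    ]
nearclosed bot [ 0.5949 -0.4589  0.    ] [ 0.5988 -0.4522  0.    ]
amber [ 0.655 -0.201  0.   ] [ 0.66  -0.203  0.   ]
shield (array([0.52100338, 0.06687168, 0.48133631]), [2.9, 2.9])
scene (np.float64(88.12559215385059), np.float64(161.88044654573844))
side (np.float64(243.09095801528673), np.float64(182.15051982240192))
[[-0.894  0.447 -0.001]
 [ 0.447  0.894 -0.001]
 [ 0.    -0.001 -1.   ]]
```

Fixes:
- **Jar:** mouth at about (0.497,-0.18).
- **Chute:** nose centre at (0.435,-0.352), closed-end centre at (0.598,-0.44), yaw about -28°.
- **Chute grip:** about (0.526,-0.401).
- **Shield:** corner at about (0.52,0.07,0.48).

A straight translation passes the base at a radius of 0.37, clear of the shield.

```bash
python3 -m jog '[[-27,-27,0,0,0,0,1],[-54,-54,0,0,0,0,1],[-81,-81,0,0,0,0,1],[-108,-108,0,0,0,0,1],[-135,-135,0,0,0,0,1],[-162,-162,0,0,0,0,1],[-189,-189,0,0,0,0,1],[-217,-217,0,0,0,0,1]]' && python3 -m jog '[[-27,-27,0,0,0,0,1],[-54,-54,0,0,0,0,1],[-81,-81,0,0,0,0,1],[-108,-108,0,0,0,0,1],[-135,-135,0,0,0,0,1],[-162,-162,0,0,0,0,1],[-189,-189,0,0,0,0,1],[-217,-217,0,0,0,0,1]]'
```

```text
time: 0.77
position: [0.3317, 0.1768, 0.2266]
orientation: [-0.0, 0.23, 0.973, 0.0]
force: [1.9, -0.0, -0.4]
gripper_width: 0.999
grip_force: 0.0
time: 1.43
position: [0.4288, -0.1146, 0.2265]
orientation: [-0.0, 0.23, 0.973, 0.0]
force: [1.3, 1.3, 0.5]
gripper_width: 1.0
grip_force: 0.0
```

```bash
python3 -m jog '[[-27,-27,0,0,0,0,1],[-54,-54,0,0,0,0,1],[-81,-81,0,0,0,0,1],[-108,-108,0,0,0,0,1],[-135,-135,0,0,0,0,1],[-162,-162,0,0,0,0,1],[-189,-189,0,0,0,0,1],[-217,-217,0,0,0,0,1]]' && python3 - <<'E'
from h import *
st=bot.sense();c=bot.calibration("wrist");im=bot.grab_frame("wrist")
cv2.imwrite("pics/w1.png",im[:,:,::-1]);np.save("w1.npy",[c["fx"],c["cx"],c["cy"]]);np.save("w1E.npy",c["extrinsics"])
print(st["time"],st["position"],st["joints"].round(2),rot(st["orientation"]).as_matrix().round(3))
E
```

```text
time: 2.1
position: [0.5259, -0.4054, 0.2261]
orientation: [-0.0, 0.23, 0.973, 0.0]
force: [0.2, 0.2, 0.4]
gripper_width: 1.005
grip_force: 0.0
2.1 [ 0.52592965 -0.40538554  0.22610744] [-0.77  0.61  1.09  0.    1.45 -1.88] [[-0.894  0.447 -0.001]
 [ 0.447  0.894  0.001]
 [ 0.001  0.001 -1.   ]]
```

View pics/w1.png

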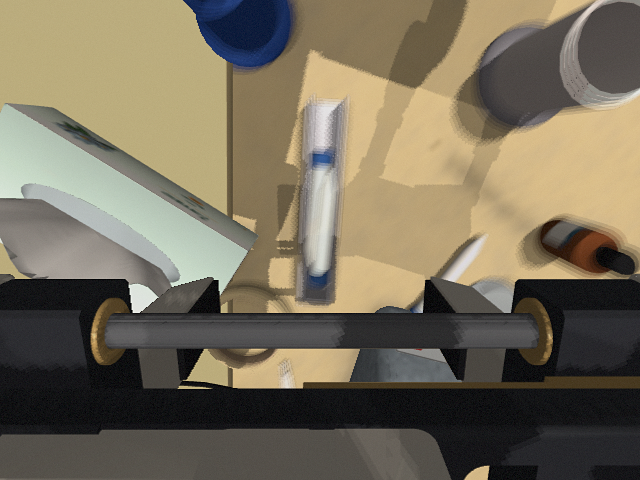

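The view is blurred because the arm was still settling. The chute's nose is near (327,98) and its closed end near (316,302). I'll take a sharp second frame.

```bash
python3 - <<'E'
from h import *
bot.grab_frame("wrist");bot.grab_frame("wrist")
c=bot.calibration("wrist");im=bot.grab_frame("wrist")[:,:,::-1];c2=bot.calibration("wrist")
print(abs(c["extrinsics"]-c2["extrinsics"]).max(), bot.sense()["position"])
cv2.imwrite("pics/w2.png",cv2.resize(im[80:320,230:430],None,fx=2.5,fy=2.5,interpolation=cv2.INTER_CUBIC))
import pickle;pickle.dump(c,open("c2.pkl","wb"))
E
```

```text
0.0012671357631627855 [ 0.52533195 -0.40418461  0.2248493 ]
```

View pics/w2.png

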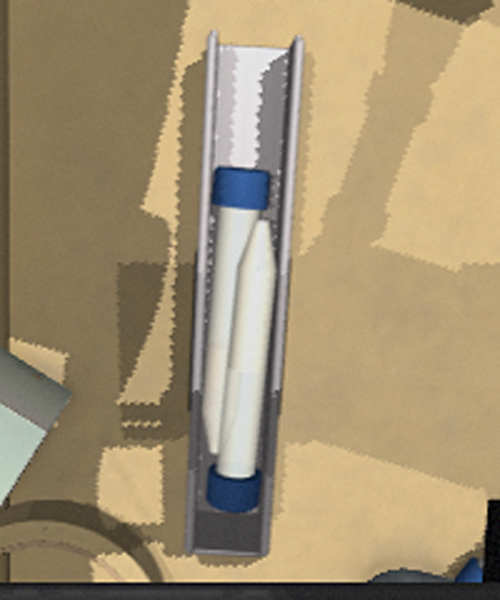

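The crop shows the chute sharply with both tubes in it. The crop pixels of its top corners are nose (208,33) and (303,38), closed end (186,552) and (269,555).

```bash
python3 - <<'E'
from h import *
import pickle;c=pickle.load(open("c2.pkl","rb"))
P=[plane(c,230+u/2.5,80+v/2.5,.044) for u,v in((208,33),(303,38),(186,552),(269,555))]
for p in P:print(p.round(4))
n=(P[0]+P[1])/2;k=(P[2]+P[3])/2;d=(k-n);L=np.linalg.norm(d);d/=L
print("len",L,"w",np.linalg.norm(P[1]-P[0]),np.linalg.norm(P[3]-P[2]),"yaw",np.degrees(np.arctan2(d[1],d[0])))
m=(n+k)/2;g=m+.010*d;print("grip",g)
st=bot.sense();M=rot(st["orientation"]).as_matrix();print("tool shift mm",M.T@(np.array([g[0],g[1],.005])-st["position"])*1000,st["position"],np.degrees(np.arctan2(-M[1,0],-M[0,0])))
E
```

```text
[ 0.4265 -0.363   0.044 ]
[ 0.4422 -0.3352  0.044 ]
[ 0.5899 -0.456   0.044 ]
[ 0.6054 -0.428   0.044 ]
len 0.18788865050069448 w 0.03196070970318189 0.032078925370247244 yaw -29.640857481460586
grip [ 0.52468099 -0.40049781  0.044     ]
tool shift mm [  1.61052215   2.7206289  219.85844156] [ 0.52533195 -0.40418461  0.2248493 ] -26.652214823090222
```

The measured size matches (188 by 32 mm) and the yaw is -29.6°. I'll descend with a 3° turn.

```bash
python3 -m jog '[[1,1,30,0,0,1,1],[1.6,2.7,65,0,0,3,1],[1.6,2.7,100,0,0,3,1],[1.6,2.7,135,0,0,3,1],[1.6,2.7,165,0,0,3,1],[1.6,2.7,185,0,0,3,1],[1.6,2.7,195,0,0,3,1],[1.6,2.7,200,0,0,3,1]]' && python3 -m jog '[[0,0,5,0,0,0,1],[0,0,10,0,0,0,1],[0,0,14,0,0,0,1],[0,0,17,0,0,0,1],[0,0,17,0,0,0,1],[0,0,17,0,0,0,1],[0,0,17,0,0,0,1],[0,0,17,0,0,0,1]]'; python3 -c "
from h import *
s=bot.sense();M=rot(s['orientation']).as_matrix();print(s['position'],M.round(4),s['force'])
g=np.array([.52468,-.4005,0]);print(M.T@(g-s['position'])*1000)"
```

```text
time: 2.97
position: [0.5252, -0.3989, 0.0258]
orientation: [-0.001, 0.255, 0.967, 0.001]
force: [0.2, -0.5, 0.1]
gripper_width: 1.004
grip_force: 0.0
time: 3.63
position: [0.5258, -0.401, 0.0101]
orientation: [0.0, 0.255, 0.967, -0.0]
force: [0.6, -0.1, -0.7]
gripper_width: 0.998
grip_force: 0.0
[ 0.52578465 -0.40096414  0.01007537] [[-8.697e-01  4.936e-01  5.000e-04]
 [ 4.936e-01  8.697e-01 -4.000e-04]
 [-7.000e-04 -1.000e-04 -1.000e+00]] [ 0.6096609  -0.05820527 -0.70957512]
[ 1.19639396 -0.14097663 10.07459796]
```

```bash
python3 -m jog '[[1,0,2,0,0,0,0.6],[1,0,4,0,0,0,0],[1,0,4,0,0,0,-0.5],[1,0,4,0,0,0,-1],[1,0,4,0,0,0,-1],[1,0,4,0,0,0,-1],[1,0,4,0,0,0,-1],[1,0,4,0,0,0,-1]]' 45 && python3 -m jog '[[0,0,0,0,0,0,-1],[0,0,0,0,0,0,-1],[0,0,0,0,0,0,-1],[0,0,-2,0,0,0,-1],[0,0,-6,0,0,0,-1],[0,0,-12,0,0,0,-1],[0,0,-20,0,0,0,-1],[0,0,-30,0,0,0,-1]]' 45
```

```text
time: 4.3
position: [0.5248, -0.4003, 0.0058]
orientation: [0.0, 0.255, 0.967, -0.0]
force: [-1.0, -0.0, 0.3]
gripper_width: 0.47
grip_force: 0.0
time: 4.97
position: [0.5246, -0.4, 0.0361]
orientation: [-0.0, 0.255, 0.967, 0.0]
force: [-0.5, 0.1, -2.1]
gripper_width: 0.378
grip_force: 45.0
```

```bash
python3 -m jog '[[0,0,-5,0,0,0,-1],[0,0,-15,0,0,0,-1],[0,0,-30,0,0,0,-1],[0,0,-50,0,0,0,-1],[0,0,-75,0,0,0,-1],[0,0,-100,0,0,0,-1],[0,0,-125,0,0,0,-1],[0,0,-145,0,0,0,-1]]' && python3 -m jog '[[0,4,-10,0,0,0,-1],[1,12,-15,0,0,0,-1],[2,24,-18,0,0,0,-1],[3,40,-20,0,0,0,-1],[5,58,-20,0,0,0,-1],[7,78,-20,0,0,0,-1],[9,98,-20,0,0,0,-1],[11,118,-20,0,0,0,-1]]' && python3 -m jog '[[2,18,0,0,0,0,-1],[3,33,0,0,0,0,-1],[4,45,0,0,0,0,-1],[5,54,0,0,0,0,-1],[5,59,0,0,0,0,-1],[5,60,0,0,0,0,-1],[5,60,0,0,0,0,-1],[5,60,0,0,0,0,-1]]' && python3 - <<'E'
from h import *
import pickle
st=bot.sense();D={}
print(st["position"],st["grip_force"],st["force"],st["joints"].round(2))
for n in ("scene","side","wrist"):
    D[n]=bot.calibration(n);im=bot.grab_frame(n)[:,:,::-1];cv2.imwrite(f"pics/{n}3.png",im);D[n+"im"]=im
pickle.dump(D,open("c3.pkl","wb"))
a=cv2.resize(D["sceneim"][230:380,270:470],(400,300));b=cv2.resize(D["sideim"][220:370,260:460],(400,300))
w=cv2.resize(D["wristim"][:300],(640,300))
o=np.zeros((600,800,3),np.uint8);o[:300,:400]=a;o[:300,400:]=b;o[300:,:640]=w;cv2.imwrite("pics/m3.png",o)
E
```

```text
time: 5.63
position: [0.5249, -0.4005, 0.1838]
orientation: [0.001, 0.255, 0.967, -0.001]
force: [0.3, -1.1, -3.1]
gripper_width: 0.379
grip_force: 45.0
time: 6.3
position: [0.5737, -0.2892, 0.199]
orientation: [-0.001, 0.255, 0.967, 0.001]
force: [-0.2, 0.1, -2.6]
gripper_width: 0.381
grip_force: 45.0
time: 6.97
position: [0.5984, -0.2383, 0.2006]
orientation: [-0.0, 0.256, 0.967, -0.0]
force: [-1.1, 0.2, -3.5]
gripper_width: 0.382
grip_force: 45.0
[ 0.59843647 -0.23828876  0.20064557] 44.99925255775452 [-1.05734871  0.20544502 -3.5318388 ] [-0.5   0.58  1.2  -0.    1.36 -1.55]
```

View pics/m3.png

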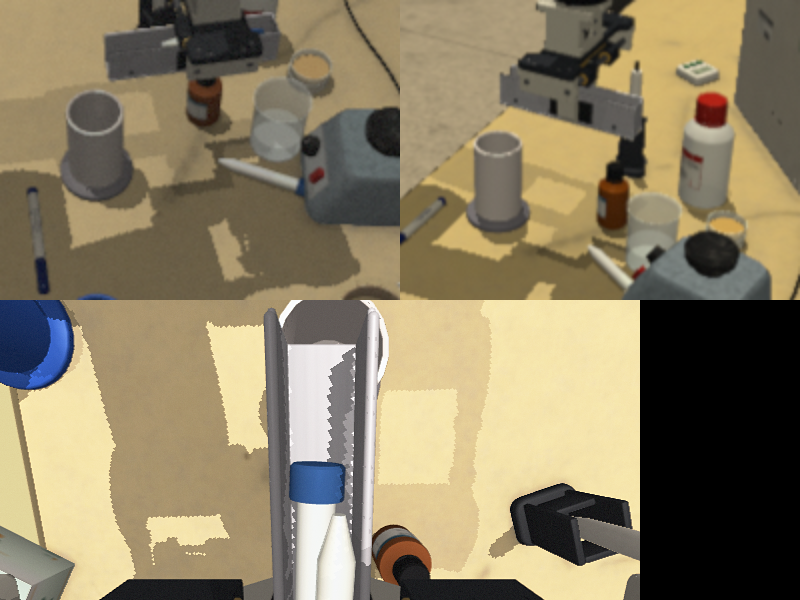

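The carry went well. Both tubes are still in the level chute, and the wrist view shows the jar rim below the nose, its right edge at wrist pixel (389,40). The rim centre is at scene (317.7,285.6) and side (309.3,292.3).

```bash
python3 - <<'E'
from h import *
import pickle
from scipy.optimize import least_squares
D=pickle.load(open("c3.pkl","rb"));c=D["wrist"]
P=np.array([plane(c,u,v-300,.12)[:2] for u,v in((386,315),(389,335),(389,350),(384,372),(376,388))])
r=least_squares(lambda x:np.hypot(*(P-x).T)-.034,[.497,-.18]);print(r.x,r.fun*1000)
st=bot.sense();g=st["position"];M=rot(st["orientation"]).as_matrix();lip=g+M[:,0]*.105
print("lip",lip)
for m in(r.x,np.array([.497,-.18])):
    dd=m-lip[:2];print(M[:2,:2].T@dd*1000)
# nose bottom edge seen at pixels (290..372,345)
print("lip seen",plane(c,327,45,.195))
E
```

```text
[ 0.49645467 -0.17327786] [ 0.84434195 -0.46192472 -0.6054782  -0.22351783  0.67339802]
lip [ 0.50713727 -0.18641114  0.20070351]
[15.77942801  6.13273274]
[11.98138885  0.55963353]
lip seen [ 0.50860253 -0.18414441  0.195     ]
```

```bash
python3 -m jog '[[0,1,4,0,0,0,-1],[0,2,12,0,0,0,-1],[0,3,24,0,0,0,-1],[0,4,38,0,0,0,-1],[0,4,51,0,0,0,-1],[0,4,61,0,0,0,-1],[0,4,67,0,0,0,-1],[0,4,69,0,0,0,-1]]' && python3 -m jog '[[0,0,0.5,0,0,0,-1],[0,0,1,0,0,0,-1],[0,0,1.5,0,0,0,-1],[0,0,2,0,0,0,-1],[0,0,2.5,0,0,0,-1],[0,0,3,0,0,0,-1],[0,0,3,0,0,0,-1],[0,0,3,0,0,0,-1]]'; python3 -c "
from h import *
s=bot.sense();print(s['position'],s['force'],s['ft_torque'])"
```

```text
time: 7.78
position: [0.6001, -0.2338, 0.1301]
orientation: [-0.001, 0.255, 0.967, 0.0]
force: [0.3, -0.0, -2.3]
gripper_width: 0.379
grip_force: 45.0
time: 8.45
position: [0.6007, -0.2341, 0.1288]
orientation: [0.0, 0.255, 0.967, 0.0]
force: [0.5, 0.2, -2.1]
gripper_width: 0.379
grip_force: 45.0
[ 0.6006821  -0.23408086  0.1287533 ] [ 0.54904407  0.21696538 -2.11264541] [-0.01356903 -0.05869401  0.02960787]
```

```bash
python3 -m jog '[[0,0,0.5,0,0,0,-1],[0,0,1,0,0,0,-1],[0,0,1.5,0,0,0,-1],[0,0,2,0,0,0,-1],[0,0,2,0,0,0,-1],[0,0,2,0,0,0,-1],[0,0,2,0,0,0,-1],[0,0,2,0,0,0,-1]]'; python3 -c "
from h import *
s=bot.sense();print(s['position'],s['force'],s['ft_torque'])"
```

```text
time: 9.12
position: [0.6007, -0.2341, 0.1267]
orientation: [0.0, 0.255, 0.967, 0.0]
force: [0.8, -0.2, -3.3]
gripper_width: 0.378
grip_force: 45.0
[ 0.60066812 -0.23408532  0.12672262] [ 0.77093555 -0.24629164 -3.25338966] [-0.03317004 -0.05320529  0.0512183 ]
```

```bash
python3 -m jog '[[0,0,0.5,0,0,0,-1],[0,0,1,0,0,0,-1],[0,0,1,0,0,0,-1],[0,0,1,0,0,0,-1],[0,0,1,0,0,0,-1],[0,0,1,0,0,0,-1],[0,0,1,0,0,0,-1],[0,0,1,0,0,0,-1]]'; python3 -c "
from h import *
s=bot.sense();print(s['position'],s['force'],s['ft_torque'])"
```

```text
time: 9.78
position: [0.6007, -0.2341, 0.1257]
orientation: [0.0, 0.255, 0.967, 0.0]
force: [-0.2, 0.2, -1.8]
gripper_width: 0.379
grip_force: 45.0
[ 0.60067787 -0.23407146  0.12571771] [-0.22905842  0.22354921 -1.7860619 ] [-0.02084017 -0.0151918  -0.05143848]
```

```bash
python3 -m jog '[[0,0,0.5,0,0,0,-1],[0,0,1,0,0,0,-1],[0,0,1,0,0,0,-1],[0,0,1,0,0,0,-1],[0,0,1,0,0,0,-1],[0,0,1,0,0,0,-1],[0,0,1,0,0,0,-1],[0,0,1,0,0,0,-1]]'; python3 -c "
from h import *
for i in range(3):
  s=bot.sense();print(s['position'],s['force'],s['ft_torque'])"
```

```text
time: 10.45
position: [0.6009, -0.2342, 0.1251]
orientation: [0.0, 0.255, 0.967, -0.0]
force: [0.6, -0.3, 4.4]
gripper_width: 0.374
grip_force: 45.0
[ 0.60085096 -0.23417184  0.12510532] [ 0.57697003 -0.26499796  4.43121076] [0.25885933 0.53247224 0.06272328]
[ 0.60085096 -0.23417184  0.12510532] [ 0.57697003 -0.26499796  4.43121076] [0.25885933 0.53247224 0.06272328]
[ 0.60085096 -0.23417184  0.12510532] [ 0.57697003 -0.26499796  4.43121076] [0.25885933 0.53247224 0.06272328]
```

Contact is confirmed: about 7 N, acting roughly 23 mm from the lip, held for more than 0.2 s with the chute level. By my arm-geometry estimate, a steep tilt from this side would run joint 5 into its lower limit and bring the wrist towards the shield. So I'll lift, pull back, turn the level chute half round, and come at the jar from the robot's side, where the tilt leans outward.

```bash
python3 -m jog '[[0,0,-4,0,0,0,-1],[0,0,-12,0,0,0,-1],[0,0,-25,0,0,0,-1],[0,0,-42,0,0,0,-1],[0,0,-60,0,0,0,-1],[0,0,-77,0,0,0,-1],[0,0,-90,0,0,0,-1],[0,0,-97,0,0,0,-1]]' && python3 -m jog '[[4,0,-2,0,0,0,-1],[13,-1,-3,0,0,0,-1],[28,-3,-3,0,0,0,-1],[50,-5,-3,0,0,0,-1],[77,-8,-3,0,0,0,-1],[109,-11,-3,0,0,0,-1],[141,-14,-3,0,0,0,-1],[168,-17,-3,0,0,0,-1]]' && python3 -m jog '[[22,-2,0,0,0,2,-1],[39,-4,0,0,0,5,-1],[51,-6,0,0,0,10,-1],[59,-7,0,0,0,16,-1],[64,-8,0,0,0,23,-1],[66,-8,0,0,0,30,-1],[66,-8,0,0,0,37,-1],[66,-8,0,0,0,44,-1]]' && python3 -m jog '[[0,0,0,0,0,7,-1],[0,0,0,0,0,14,-1],[0,0,0,0,0,21,-1],[0,0,0,0,0,28,-1],[0,0,0,0,0,35,-1],[0,0,0,0,0,42,-1],[0,0,0,0,0,49,-1],[0,0,0,0,0,56,-1]]' && python3 -m jog '[[0,0,0,0,0,7,-1],[0,0,0,0,0,14,-1],[0,0,0,0,0,21,-1],[0,0,0,0,0,28,-1],[0,0,0,0,0,35,-1],[0,0,0,0,0,42,-1],[0,0,0,0,0,49,-1],[0,0,0,0,0,55,-1]]' && python3 -m jog '[[0,0,0,0,0,5,-1],[0,0,0,0,0,9,-1],[0,0,0,0,0,12,-1],[0,0,0,0,0,13,-1],[0,0,0,0,0,13,-1],[0,0,0,0,0,13,-1],[0,0,0,0,0,13,-1],[0,0,0,0,0,13,-1]]'
python3 - <<'E'
from h import *
bot.grab_frame("wrist");st=bot.sense();g=st["position"];M=rot(st["orientation"]).as_matrix();lip=g+M[:,0]*.105
print(st["joints"].round(2),g,M.round(3));t=np.array([.497,-.176])-.013*M[:2,0]
print("lip",lip,"shift",M[:2,:2].T@(t-lip[:2])*1000)
cal=bot.calibration("wrist");w=bot.grab_frame("wrist")[:,:,::-1];d=bot.grab_frame("side")[:,:,::-1]
import pickle;pickle.dump(cal,open("c4.pkl","wb"));print(proj(cal,np.array([.497,-.176,.12])))
o=np.zeros((600,640,3),np.uint8);o[:300]=w[:300];o[300:]=d[120:420];cv2.imwrite("pics/m4.png",o)
E
```

```text
time: 11.12
position: [0.6012, -0.2343, 0.2237]
orientation: [0.001, 0.255, 0.967, -0.0]
force: [0.9, -0.8, -2.8]
gripper_width: 0.382
grip_force: 45.0
time: 11.78
position: [0.4435, -0.1644, 0.2235]
orientation: [-0.001, 0.255, 0.967, 0.0]
force: [0.7, -0.0, -3.7]
gripper_width: 0.383
grip_force: 45.0
time: 12.45
position: [0.3839, -0.1398, 0.224]
orientation: [-0.001, 0.601, 0.799, -0.0]
force: [0.2, 0.3, -2.5]
gripper_width: 0.376
grip_force: 45.0
time: 13.12
position: [0.384, -0.1398, 0.2239]
orientation: [-0.001, 0.906, 0.423, -0.0]
force: [0.4, 0.3, -2.4]
gripper_width: 0.376
grip_force: 45.0
time: 13.78
position: [0.384, -0.1398, 0.2239]
orientation: [-0.0, 0.999, -0.043, -0.001]
force: [-0.6, -0.4, -2.9]
gripper_width: 0.38
grip_force: 45.0
time: 14.45
position: [0.3847, -0.1403, 0.2246]
orientation: [-0.0, 0.988, -0.152, -0.0]
force: [0.2, -0.3, -2.5]
gripper_width: 0.378
grip_force: 45.0
[-0.54  0.13  1.81  0.    1.2   1.34] [ 0.38476627 -0.14029654  0.22463618] [[ 0.954 -0.301 -0.   ]
 [-0.301 -0.954  0.   ]
 [-0.    -0.    -1.   ]]
lip [ 0.4848841  -0.17194178  0.22463016] shift [-0.22436785  0.21799694]
(np.float64(322.2882486295379), np.float64(62.814458684222075))
```

View pics/m4.png

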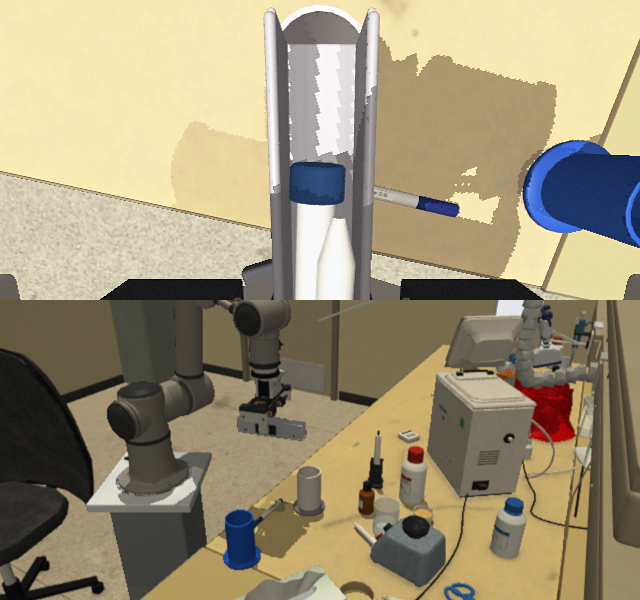

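Both tubes are in the level chute, and the jar rim, centred near (321,50), lies under the nose and laterally in line. I'm descending to a light rest.

```bash
python3 -m jog '[[0,0,5,0,0,0,-1],[0,0,15,0,0,0,-1],[0,0,30,0,0,0,-1],[0,0,49,0,0,0,-1],[0,0,67,0,0,0,-1],[0,0,82,0,0,0,-1],[0,0,91,0,0,0,-1],[0,0,95,0,0,0,-1]]' && python3 -m jog '[[0,0,1,0,0,0,-1],[0,0,2,0,0,0,-1],[0,0,2.5,0,0,0,-1],[0,0,3,0,0,0,-1],[0,0,3,0,0,0,-1],[0,0,3,0,0,0,-1],[0,0,3,0,0,0,-1],[0,0,3,0,0,0,-1]]' && python3 -m jog '[[0,0,0.5,0,0,0,-1],[0,0,1,0,0,0,-1],[0,0,1,0,0,0,-1],[0,0,1,0,0,0,-1],[0,0,1,0,0,0,-1],[0,0,1,0,0,0,-1],[0,0,1,0,0,0,-1],[0,0,1,0,0,0,-1]]';  python3 -c "
from h import *
s=bot.sense();print(s['position'],s['force'],s['ft_torque'],s['joints'])"
```

```text
time: 15.27
position: [0.384, -0.1399, 0.1282]
orientation: [-0.001, 0.988, -0.153, -0.001]
force: [0.5, 0.7, -3.8]
gripper_width: 0.378
grip_force: 45.0
time: 15.93
position: [0.3849, -0.1404, 0.1269]
orientation: [0.0, 0.988, -0.153, 0.0]
force: [0.1, -0.0, -3.0]
gripper_width: 0.38
grip_force: 45.0
time: 16.6
position: [0.3848, -0.1404, 0.1257]
orientation: [-0.0, 0.988, -0.153, 0.0]
force: [-0.1, -0.1, -1.6]
gripper_width: 0.38
grip_force: 45.0
[ 0.38484319 -0.14035665  0.12571544] [-0.10661306 -0.0873097  -1.60018977] [0.02061769 0.16154049 0.00268599] [-5.37387472e-01  2.59602486e-01  1.96703125e+00  1.01078314e-04
  9.14906705e-01  1.34009450e+00]
```

```bash
python3 -m jog '[[0,0,0.5,0,0,0,-1],[0,0,0.7,0,0,0,-1],[0,0,0.7,0,0,0,-1],[0,0,0.7,0,0,0,-1],[0,0,0.7,0,0,0,-1],[0,0,0.7,0,0,0,-1],[0,0,0.7,0,0,0,-1],[0,0,-1,0,0,0,-1]]' && python3 -m jog '[[1.3,0,-13,0,-7,0,-1],[3.8,0,-22.6,0,-14,0,-1],[7.5,0,-32,0,-21,0,-1],[12.3,0,-41,0,-28,0,-1],[18,0,-49,0,-35,0,-1],[25,0,-56,0,-42,0,-1],[32.6,0,-63,0,-49,0,-1],[41,0,-68,0,-56,0,-1]]' && python3 -m jog '[[0,0,0,0,0,0,-1],[0,0,0,0,0,0,-1],[0,0,0,0,0,0,-1],[0,0,0,0,0,0,-1],[0,0,0,0,0,0,-1],[0,0,0,0,0,0,-1],[0,0,0,0,0,0,-1],[0,0,0,0,0,0,-1]]'
python3 - <<'E'
from h import *
st=bot.sense();M=rot(st["orientation"]).as_matrix();print(st["position"],st["joints"].round(2),np.degrees(np.arccos(-M[2,2])),st["force"])
w=bot.grab_frame("wrist")[:,:,::-1];d=bot.grab_frame("side")[:,:,::-1];s=bot.grab_frame("scene")[:,:,::-1]
o=np.zeros((600,800,3),np.uint8);o[:300,:400]=cv2.resize(s[220:370,220:420],(400,300));o[:300,400:]=cv2.resize(d[220:370,220:420],(400,300));o[300:,:640]=w[:300];cv2.imwrite("pics/m5.png",o)
E
```

```text
time: 17.27
position: [0.3848, -0.1403, 0.1265]
orientation: [-0.0, 0.988, -0.153, -0.0]
force: [-0.1, 0.1, -2.5]
gripper_width: 0.375
grip_force: 45.0
time: 17.93
position: [0.4256, -0.1531, 0.1957]
orientation: [-0.072, 0.872, -0.135, -0.465]
force: [2.8, -0.2, 4.7]
gripper_width: 0.382
grip_force: 45.0
time: 18.6
position: [0.4238, -0.1527, 0.1957]
orientation: [-0.072, 0.873, -0.135, -0.463]
force: [2.8, -0.5, 2.6]
gripper_width: 0.377
grip_force: 45.0
[ 0.4238335  -0.15268255  0.19574715] [-0.44  0.84  1.12 -0.13  2.15  1.43] 55.903972545396016 [ 2.81441212 -0.51627014  2.58077478]
```

View pics/m5.png

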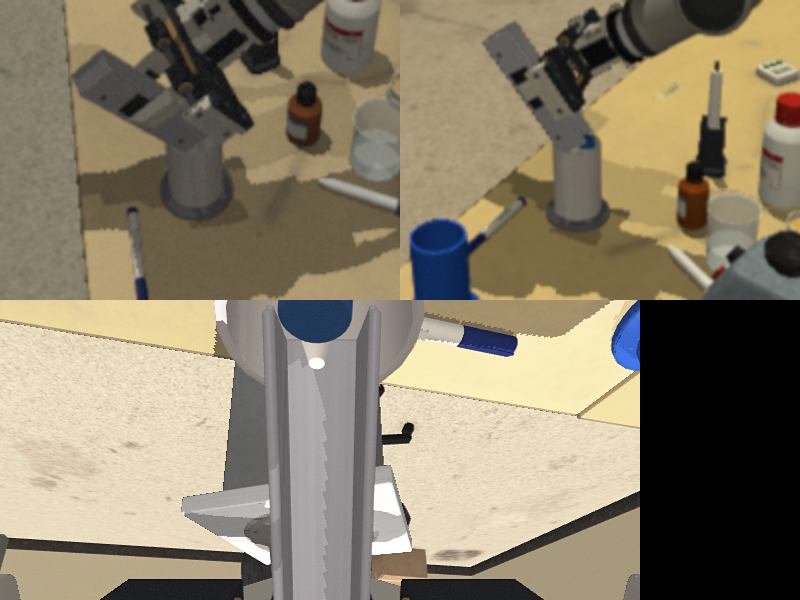

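Both tubes have left the chute floor and are in the jar, with one tip still leaning on the lip at wrist (316,63). I'll draw the chute back along its own axis.

```bash
python3 -m jog '[[-2,0,0,0,0,0,-1],[-6,0,0,0,0,0,-1],[-12,0,0,0,0,0,-1],[-20,0,0,0,0,0,-1],[-28,0,0,0,0,0,-1],[-36,0,0,0,0,0,-1],[-44,0,0,0,0,0,-1],[-52,0,0,0,0,0,-1]]' && python3 -m jog '[[-10,0,0,0,0,0,-1],[-18,0,0,0,0,0,-1],[-24,0,0,0,0,0,-1],[-28,0,0,0,0,0,-1],[-30,0,0,0,0,0,-1],[-30,0,0,0,0,0,-1],[-30,0,0,0,0,0,-1],[-30,0,0,0,0,0,-1]]'
python3 - <<'E'
from h import *
st=bot.sense();M=rot(st["orientation"]).as_matrix();print(st["position"],st["joints"].round(2),st["force"],M.round(3))
w=bot.grab_frame("wrist")[:,:,::-1];d=bot.grab_frame("side")[:,:,::-1];s=bot.grab_frame("scene")[:,:,::-1]
o=np.zeros((600,800,3),np.uint8);o[:300,:400]=cv2.resize(s[220:370,220:420],(400,300));o[:300,400:]=cv2.resize(d[220:370,220:420],(400,300));o[300:,:640]=w[:300];cv2.imwrite("pics/m6.png",o)
sc=bot.calibration("scene")
for u,v in((300,390),(420,400),(290,350)):print(plane(sc,u,v,0).round(3))
E
```

```text
time: 19.42
position: [0.3955, -0.1437, 0.2387]
orientation: [-0.072, 0.873, -0.135, -0.464]
force: [0.1, 0.7, -2.3]
gripper_width: 0.379
grip_force: 45.0
time: 20.08
position: [0.3802, -0.1389, 0.2623]
orientation: [-0.072, 0.872, -0.135, -0.464]
force: [0.1, 0.4, -3.3]
gripper_width: 0.38
grip_force: 45.0
[ 0.38023997 -0.13889631  0.26234684] [-0.45  0.69  1.23 -0.14  2.19  1.41] [ 0.0981443   0.42634468 -3.28595397] [[ 0.533 -0.302 -0.791]
 [-0.169 -0.953  0.25 ]
 [-0.829 -0.    -0.559]]
[ 0.341 -0.307  0.   ]
[ 0.531 -0.492  0.   ]
[ 0.383 -0.211  0.   ]
```

View pics/m6.png

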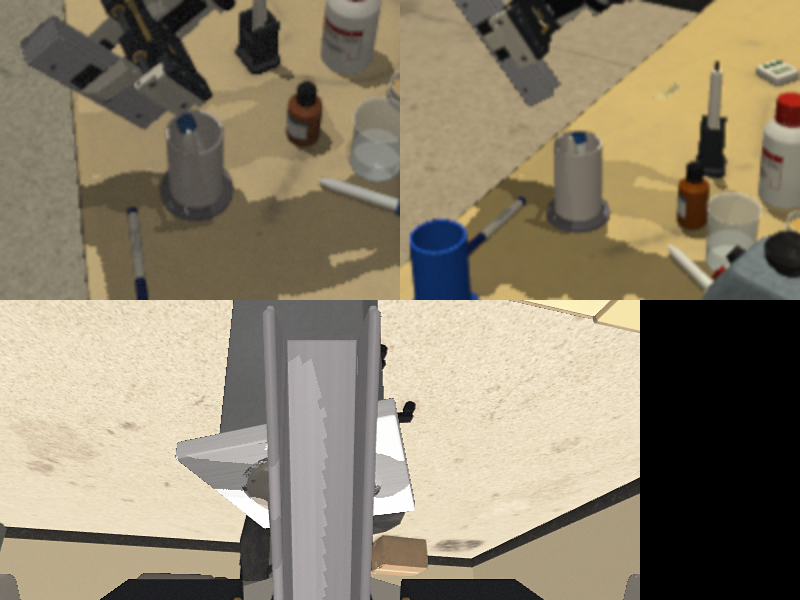

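Both tubes are in the upright jar (scene rim near (317,282)), the chute is empty and the brown bottle is in place. Next I'll level the chute and return it to its original free spot.

```bash
python3 -m jog '[[0,0,0,0,7,0,-1],[0,0,0,0,14,0,-1],[0,0,0,0,21,0,-1],[0,0,0,0,28,0,-1],[0,0,0,0,35,0,-1],[0,0,0,0,42,0,-1],[0,0,0,0,49,0,-1],[0,0,0,0,56,0,-1]]' && python3 -m jog '[[0,0,0,0,0,0,-1],[0,0,0,0,0,0,-1],[0,0,0,0,0,0,-1],[0,0,0,0,0,2,-1],[0,0,0,0,0,5,-1],[0,0,0,0,0,8,-1],[0,0,0,0,0,11,-1],[0,0,0,0,0,12,-1]]'; python3 -c "
from h import *
s=bot.sense();M=rot(s['orientation']).as_matrix();print(s['position'],M.round(3),s['joints'].round(2))
print(M.T@(np.array([.525,-.40,.15])-s['position'])*1000)"
```

```text
time: 20.9
position: [0.3802, -0.1388, 0.2633]
orientation: [0.001, 0.988, -0.153, 0.003]
force: [0.1, -0.1, -2.1]
gripper_width: 0.378
grip_force: 45.0
time: 21.57
position: [0.3811, -0.1393, 0.262]
orientation: [-0.0, 0.967, -0.256, -0.002]
force: [0.5, 0.2, -1.8]
gripper_width: 0.377
grip_force: 45.0
[ 0.38110495 -0.13930334  0.2620081 ] [[ 0.869 -0.495 -0.003]
 [-0.495 -0.869  0.002]
 [-0.004  0.    -1.   ]] [-0.54  0.09  1.75 -0.    1.3   1.55]
[254.50614784 155.1963743  111.15328691]
```

```bash
python3 -m jog '[[12,8,0,0,0,0,-1],[36,24,0,0,0,0,-1],[66,44,0,0,0,0,-1],[96,64,0,0,0,0,-1],[126,83,0,0,0,0,-1],[156,103,0,0,0,0,-1],[186,123,0,0,0,0,-1],[210,139,0,0,0,0,-1]]' && python3 -m jog '[[15,10,5,0,0,0,-1],[22,14,20,0,0,0,-1],[25,16,45,0,0,0,-1],[25,16,75,0,0,0,-1],[25,16,105,0,0,0,-1],[25,16,135,0,0,0,-1],[25,16,160,0,0,0,-1],[25,16,175,0,0,0,-1]]' && python3 -m jog '[[0,0,15,0,0,0,-1],[0,0,30,0,0,0,-1],[0,0,45,0,0,0,-1],[0,0,57,0,0,0,-1],[0,0,65,0,0,0,-1],[0,0,70,0,0,0,-1],[0,0,72,0,0,0,-1],[0,0,72,0,0,0,-1]]';  python3 -c "
from h import *
s=bot.sense();M=rot(s['orientation']).as_matrix();print(s['position'],M.round(4),s['force'])"
```

```text
time: 22.23
position: [0.4953, -0.3669, 0.261]
orientation: [-0.0, 0.967, -0.255, -0.001]
force: [-0.1, -0.1, -1.6]
gripper_width: 0.382
grip_force: 45.0
time: 22.9
position: [0.5064, -0.388, 0.0824]
orientation: [-0.002, 0.967, -0.255, -0.003]
force: [-0.6, 0.9, -3.4]
gripper_width: 0.378
grip_force: 45.0
time: 23.57
position: [0.5081, -0.3896, 0.0154]
orientation: [-0.0, 0.967, -0.255, -0.0]
force: [-0.2, -0.4, -1.9]
gripper_width: 0.377
grip_force: 45.0
[ 0.50808275 -0.38964276  0.01539726] [[ 8.698e-01 -4.934e-01 -2.000e-04]
 [-4.934e-01 -8.698e-01  3.000e-04]
 [-3.000e-04 -2.000e-04 -1.000e+00]] [-0.15214093 -0.40400938 -1.89244718]
```

```bash
python3 -m jog '[[0,0,2,0,0,0,-1],[0,0,4,0,0,0,-1],[0,0,6,0,0,0,-1],[0,0,7.5,0,0,0,-1],[0,0,8.5,0,0,0,-1],[0,0,9,0,0,0,-1],[0,0,9.5,0,0,0,-1],[0,0,9.5,0,0,0,-1]]' && python3 -m jog '[[0,0,0.3,0,0,0,-1],[0,0,0.3,0,0,0,-1],[0,0,0.3,0,0,0,-1],[0,0,0.3,0,0,0,-0.2],[0,0,0.3,0,0,0,0],[0,0,0.3,0,0,0,0.3],[0,0,0.3,0,0,0,0.6],[0,0,0.3,0,0,0,1]]' && python3 -m jog '[[0,0,0.3,0,0,0,1],[0,0,0,0,0,0,1],[0,0,0,0,0,0,1],[0,0,-4,0,0,0,1],[0,0,-14,0,0,0,1],[0,0,-34,0,0,0,1],[0,0,-64,0,0,0,1],[0,0,-100,0,0,0,1]]' && python3 -m jog '[[0,0,-30,0,0,0,1],[0,0,-55,0,0,0,1],[0,0,-70,0,0,0,1],[0,0,-78,0,0,0,1],[0,0,-80,0,0,0,1],[0,0,-80,0,0,0,1],[0,0,-80,0,0,0,1],[0,0,-80,0,0,0,1]]'
python3 - <<'E'
from h import *
w=bot.grab_frame("wrist")[:,:,::-1];d=bot.grab_frame("side")[:,:,::-1];s=bot.grab_frame("scene")[:,:,::-1]
o=np.zeros((600,800,3),np.uint8);o[:300,:400]=cv2.resize(s[250:400,280:480],(400,300));o[:300,400:]=cv2.resize(d[270:420,240:440],(400,300));o[300:,:640]=w[:300];cv2.imwrite("pics/m7.png",o)
E
```

```text
time: 24.23
position: [0.5084, -0.3899, 0.0069]
orientation: [0.0, 0.967, -0.255, 0.0]
force: [0.1, 1.3, 4.5]
gripper_width: 0.382
grip_force: 45.0
time: 24.9
position: [0.5079, -0.3895, 0.0055]
orientation: [-0.0, 0.967, -0.255, -0.0]
force: [-0.6, 0.3, -0.6]
gripper_width: 0.64
grip_force: 0.0
time: 25.57
position: [0.5072, -0.3888, 0.106]
orientation: [-0.001, 0.967, -0.255, -0.001]
force: [-0.2, -0.4, -0.3]
gripper_width: 1.002
grip_force: 0.0
time: 26.23
position: [0.5075, -0.3892, 0.1843]
orientation: [-0.001, 0.967, -0.255, -0.001]
force: [-0.5, 0.3, 1.0]
gripper_width: 1.002
grip_force: 0.0
```

View pics/m7.png

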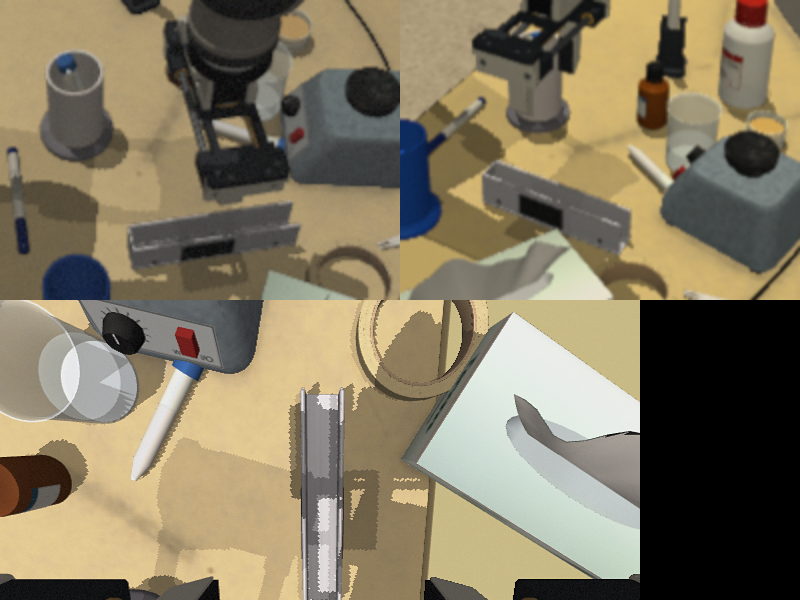

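The chute lies flat, empty and released. The jar is upright with its foot near scene (319,316), where it stood, the bottle hasn't moved and the gripper is clear. Handing in.

```bash
python3 -c "
from workcell import bot
print(bot.sign_off())"
```

```text
the job is handed in; nothing more can be done
None
```

I handed the job in at about 26.5 s: both tubes are in the upright jar, the empty chute lies flat and released at its original spot but turned end for end, and the brown bottle is where it was; the hand-in returned no verdict.

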